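Weight the mended piano roll

ROBOT

A 6-joint arm with a two-finger parallel gripper is mounted at the origin on the work surface. World frame = base frame: x ahead of the robot, y to its left, z up, the work surface at z = 0. Lengths are in mm, angles in rad, forces in N, time in s.
With the tool pointing down it reaches from about 425 to 925 mm from the base axis. Payload 12.5 kg.
Tool frame: the origin (TCP) lies midway between the tips of the shut fingers; the grasp point (between the pads) lies 19 mm behind it; x points along the fingers, y is the direction in which the jaws open and shut, and the axes are right-handed (so a half turn about x gives the same grasp; the last joint's range is limited). The gripper opens to 85 mm and grips with 20 to 120 N. Pads are 22 mm wide; open, the fingers measure 114 mm over their backs; the gripper's body (76 mm by 85 mm) begins 54 mm behind the grasp point. The pads swing forward as they close: fully open they stand 13 mm farther back than shut.
Start: joints at [1.235, 0.491, 1.559, -0, 1.092, -0.106], TCP at [142.346, 608.593, 204.127] pointing down, gripper open.
Joint ranges: [-3.1, 3.1], [-0.84, 2.19], [0.05, 2.79], [-1.13, 4.28], [0.06, 2.93], [-2.69, 2.69]. Speed limits (rad/s): [2.22, 2.22, 2.79, 3.14, 3.14, 3.14].

INTERFACE

Orientations are given as a rotation vector (axis times angle).
In Python, from plant import env, grab_frame, calibration, finish_job gives the robot as it stands.
- The arm moves only by the tool move_arm, never from a script. Its argument "increments" is a list of rows, each a list of 3 entries, a list of its own where there are three numbers: the shift along the tool's x, y, z in m, then the turn, a rotation vector about the tool's x, y, z in degrees, then the opening, from -1 (shut) to 1 (fully open), so that 0 is half open. A call has 1 to 20 rows; each row is the pose to reach, as a shift and turn from the pose commanded when the call began, along the tool's axes at that moment; what a row does not reach only later rows make up. A row lasts 1/10 s, in which the tool goes at most 50 mm and 8.59 degrees, less where a joint would pass 70% of its speed; a pose out of reach is approached as far as the arm can. A call with a gripper value outside its range is refused whole. The fingers move at their own pace and stop on an object; "newtons" is the grip in N (left out, the last holds). Time passes only in rows, so rows that repeat a pose let the fingers close. It gives the time, the measured TCP pose, the force and the opening at its end, in the units of the state.
- env.sense(): the state, without advancing time (a new reading comes with each control period).
- grab_frame(name): name is "scene" or "top" or "wrist"; returns the picture (480x640x3 uint8, blue, green, red); there is no depth.
- calibration(name): a dict with "camera_matrix" (3x3 intrinsics, pixels), "distortion" ([k1, k2, p1, p2, k3] as OpenCV has them; the pictures are not rectified), "world_to_cam" (4x4, takes a point from world to camera coordinates); the wrist camera has in their place "hand_eye" (4x4, takes a point from camera to tool coordinates, whose origin is the TCP and whose axes are the tool frame's). Camera axes: x right, y down, z forward; pixel columns grow to the right and rows downward; lengths in mm; the calibration is good to about 2 mm. A picture is of the moment at which its call begins: read the wrist's pose just before it. calibration takes no time and is no camera call.
- finish_job(): hands the job in, once; it reports no verdict.
The state is a dict: "t": time; "joint_positions": joint angles; "joint_vel": joint speeds; "joint_torque": joint torques, N m; "tool_pos": TCP position; "orientation": TCP orientation; "wrist_force": force on the tool from outside, world axes, zero at the start; "wrist_torque": the same for the moment, N m; "grip_width": finger opening in mm.
Only numpy, scipy, OpenCV 4.12 (cv2) and the standard library are available. Lean on these libraries where they do the work, as an engineer would, in place of code of your own. Each camera call takes 0.05 s, during which the arm holds its last target. There are 200 camera calls.

TASK

Three mends in the piano roll are drying under pressing boards: set the large brass weight in the middle of the blue board, then the middle-sized brass weight in the middle of the green board, and last the small brass weight in the middle of the red board. Put each one down gently, standing upright, and let go of it before you go on to the next. Leave the two grey steel weights, the jar and the brush where they are.

Things in the scene. Friction and masses are not known exactly. Their poses are not given: they have to be found in the camera images.
- brass_large_center (a point): the large brass weight (yellow metal): an upright cylinder 54 mm in diameter and 40 mm tall, with a button 16 mm wide and 8 mm high on its top; about 0.75 kg; loose, stands on the bench. This point is on its axis, 20 mm above its underside; z up.
- brass_middle_center (a point): the middle brass weight (yellow metal): an upright cylinder 42 mm in diameter and 40 mm tall, with a button 16 mm wide and 8 mm high on its top; about 0.46 kg; loose, stands on the bench. This point is on its axis, 20 mm above its underside; z up.
- brass_small_center (a point): the small brass weight (yellow metal): an upright cylinder 30 mm in diameter and 40 mm tall, with a button 16 mm wide and 8 mm high on its top; about 0.24 kg; loose, stands on the bench. This point is on its axis, 20 mm above its underside; z up.
- board_large_top (a point): the large pressing board: a blue square plate 100 x 100 mm, 8 mm thick, fixed on the paper roll. This point is the centre of its upper face, which is 9 mm above the bench; x and y along its sides, z up.
- board_middle_top (a point): the middle pressing board: a green square plate 80 x 80 mm, 8 mm thick, fixed on the paper roll. This point is the centre of its upper face, which is 9 mm above the bench; x and y along its sides, z up.
- board_small_top (a point): the small pressing board: a red square plate 60 x 60 mm, 8 mm thick, fixed on the paper roll. This point is the centre of its upper face, which is 9 mm above the bench; x and y along its sides, z up.
- steel_large_center (a point): a dark grey steel weight, 54 mm in diameter, otherwise of the same shape as the brass ones (40 mm tall, button on top); loose, to be left alone. This point is on its axis, 20 mm above its underside.
- steel_middle_center (a point): a dark grey steel weight, 42 mm in diameter, otherwise of the same shape as the brass ones (40 mm tall, button on top); loose, to be left alone. This point is on its axis, 20 mm above its underside.
- jar_center (a point): a lidded jar, 60 mm in diameter, 60 mm tall, loose, standing to the left of the weights; to be left alone. This point is on its axis, 30 mm above its underside.
- brush_grip (a point): a brush 200 mm long lying on the bench to the right of the weights, loose, to be left alone. This point is on its handle; x along the brush towards the bristles.
There are look-alikes about, which are no part of the job. What is shaped like the part that bears brass_large_center but pink or purple is not meant.

How it is judged:
By the outcome, as a careful person would: the job done as asked, in the order asked, and still so for the second after the job is handed in, with the robot touching nothing.
It also fails if it takes over 88 s, if anything falls off the work surface, if the arm or the gripper's body presses on something with over 40 N, if the wrist force passes 120 N, or if a joint passes its speed limit or range.

## Working session

There is one attempt and no reset: what is moved stays moved. The work goes in short steps, Python scripts to look and compute and a tool call to move; the robot and the scene stay as the last step left them, time stands still between calls to the robot, and variables do not carry over. Pictures are saved under pics/ and viewed, about 12 in all and at most 16, crops included, and the job is handed in when it is done.

Besides the shell and the picture viewer there is one more tool, called after ">>>" as name(argument=value, ...) on one line, values as JSON. move_arm: Moves the arm, as the interface text tells. Its arguments: {"type":"object","properties":{"increments":{"type":"array"},"newtons":{"type":"number"}},"required":["increments"]}

```bash
mkdir -p pics; ls
python3 - <<'E'
from plant import env, grab_frame, calibration
import cv2
s=env.sense();print({k:s[k] for k in('t','tool_pos','orientation','grip_width','wrist_force')})
for n in("scene","top"):
    cv2.imwrite(f"pics/{n}0.png",grab_frame(n));c=calibration(n);print(c)
print(calibration("wrist"))
E
```

```text
pics
{'t': 0.0, 'tool_pos': array([142.2518547 , 608.32288902, 203.50752278]), 'orientation': array([ 0.17949893,  1.5634941 , -0.18127039]), 'grip_width': 85.94384514243134, 'wrist_force': array([-0.40534521,  0.1807317 ,  0.00290129])}
{'camera_matrix': array([[472.18353733,   0.        , 332.36467876],
       [  0.        , 472.18353733, 243.68694842],
       [  0.        ,   0.        ,   1.        ]]), 'distortion': array([0.01250806, 0.        , 0.        , 0.        , 0.        ]), 'world_to_cam': array([[-1.89834874e-01,  9.81790135e-01, -7.13105574e-03,
         1.12459856e+02],
       [ 7.60160755e-01,  1.42377001e-01, -6.33943543e-01,
        -3.55061438e+02],
       [-6.21384219e-01, -1.25765341e-01, -7.73346450e-01,
         1.33895285e+03],
       [ 0.00000000e+00,  0.00000000e+00,  0.00000000e+00,
         1.00000000e+00]])}
{'camera_matrix': array([[609.73089635,   0.        , 322.73695305],
       [  0.        , 609.73089635, 241.39065038],
       [  0.        ,   0.        ,   1.        ]]), 'distortion': array([-0.18161059,  0.        ,  0.        ,  0.        ,  0
[... 285 characters left out ...]
      [ 0.00000000e+00,  0.00000000e+00,  0.00000000e+00,
         1.00000000e+00]])}
{'camera_matrix': array([[350.44879719,   0.        , 319.39106539],
       [  0.        , 350.44879719, 245.39893375],
       [  0.        ,   0.        ,   1.        ]]), 'distortion': array([-0.04551561,  0.        ,  0.        ,  0.        ,  0.        ]), 'hand_eye': array([[ 7.75143529e-04, -2.77286187e-01,  9.60787057e-01,
        -1.69521035e+02],
       [ 9.99999508e-01, -3.79720329e-04, -9.16367828e-04,
        -1.84998243e+00],
       [ 6.18926518e-04,  9.60787295e-01,  2.77285756e-01,
        -6.95541707e+01],
       [ 0.00000000e+00,  0.00000000e+00,  0.00000000e+00,
         1.00000000e+00]])}
```

View pics/top0.png

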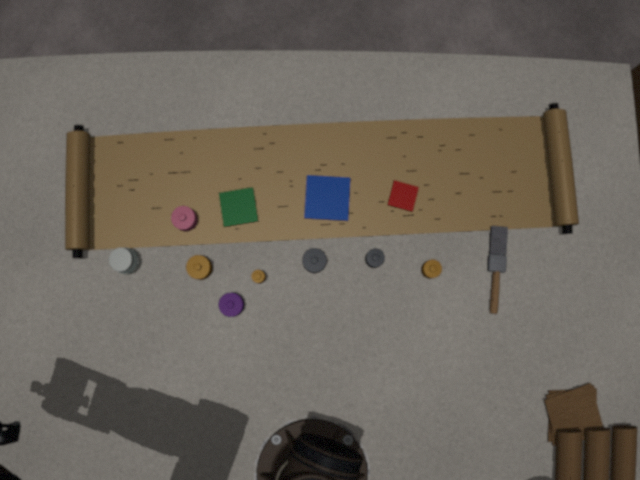

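View pics/scene0.png

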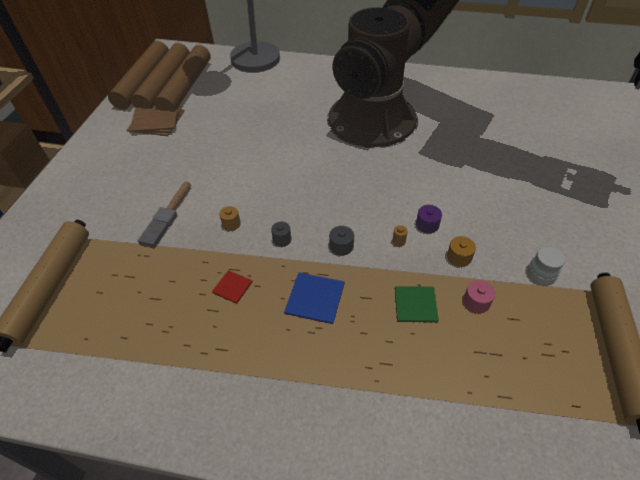

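```bash
cat > h.py <<'E'
import cv2,numpy as np
from scipy.optimize import least_squares
from scipy.spatial.transform import Rotation as R
def proj(cal,P,W=None):
    W=cal["world_to_cam"] if W is None else W
    return cv2.projectPoints(np.float64(P),cv2.Rodrigues(W[:3,:3])[0],W[:3,3],cal["camera_matrix"],cal["distortion"])[0][:,0]
def wristW(cal,s):
    T=np.eye(4);T[:3,:3]=R.from_rotvec(s["orientation"]).as_matrix();T[:3,3]=s["tool_pos"]
    return np.linalg.inv(T@cal["hand_eye"])
def cyl(x,y,d,z0=0):
    a=np.linspace(0,2*np.pi,40,endpoint=False)
    c=lambda r,z:np.c_[x+r*np.cos(a),y+r*np.sin(a),0*a+z]
    return np.r_[c(d/2,z0),c(d/2,z0+40),c(8,z0+48)]
def cen(p):
    m=cv2.moments(cv2.convexHull(p.astype(np.float32)));return np.array([m['m10'],m['m01']])/m['m00']
def sq(x,y,th,L):
    q=np.array([[-1,-1],[1,-1],[1,1],[-1,1]])*L/2;c,s=np.cos(th),np.sin(th)
    return np.c_[q@np.array([[c,s],[-s,c]])+[x,y],[9]*4]
def blob(img,col,near):
    h=cv2.cvtColor(img,cv2.COLOR_BGR2HSV);H,S,V=[h[...,i].astype(int) for i in range(3)]
    lo,hi,sm,vm={'brass':(10,26,150,60),'blue':(105,125,120,50),'green':(50,85,100,30),'red':(-6,6,130,50)}[col]
    Hs=np.where(H>170,H-180,H)
    m=((Hs>=lo)&(Hs<=hi)&(S>sm)&(V>vm)).astype(np.uint8)
    n,l,st,c=cv2.connectedComponentsWithStats(m)
    ok=[i for i in range(1,n) if st[i,4]>40]
    i=min(ok,key=lambda i:np.hypot(*(c[i]-near)))
    ct=max(cv2.findContours((l==i).astype(np.uint8),cv2.RETR_EXTERNAL,cv2.CHAIN_APPROX_NONE)[0],key=len)
    return st[i],cen(ct[:,0]),ct
def fit(cal,c,d,z0=0,g=(600,0),W=None):
    return least_squares(lambda v:cen(proj(cal,cyl(*v,d,z0),W))-c,g).x
E
cat > m.py <<'E'
from h import *
from plant import calibration
im={n:cv2.imread(f"pics/{n}0.png") for n in("scene","top")}
for nm,col,d,p in [("L",'brass',54,dict(top=(198,267),scene=(461,250))),("M",'brass',42,dict(top=(432,269),scene=(230,217))),("S",'brass',30,dict(top=(259,276),scene=(400,235)))]:
    for n in im:
        st,c,_=blob(im[n],col,p[n]);x=fit(calibration(n),c,d)
        print(nm,n,st,c.round(1),x.round(1), 'model wh',np.ptp(proj(calibration(n),cyl(*x,d)),axis=0).round(1))
for nm,col,d,p in [("B",'blue',100,dict(top=(328,198),scene=(315,298))),("G",'green',80,dict(top=(238,207),scene=(416,304))),("R",'red',60,dict(top=(402,196),scene=(232,287)))]:
    for n in im:
        st,c,ct=blob(im[n],col,p[n]);cal=calibration(n)
        f=lambda v:cen(proj(cal,np.r_[sq(*v,0,d),sq(*v,0,d)-[0,0,8]]))-c
        x=least_squares(f,(650,0)).x
        print(nm,n,st,c.round(1),x.round(1),cv2.minAreaRect(ct)[1:])
a=cv2.resize(im['top'][235:295,170:300],None,fx=6,fy=6,interpolation=2);b=cv2.resize(im['top'][235:295,390:520],None,fx=3,fy=3)
cv2.imwrite('pics/c1.png',a[:, :780])
E
python3 m.py
```

```text
L scene [450 237  25  29 550] [461.3 250.8] [431.3   0. ] model wh [24.5 30. ]
L top [188 257  23  21 342] [199.  266.8] [450.   0.] model wh [24.8 25.5]
M scene [220 207  17  13 154] [228.2 213.1] [450.   0.] model wh [19.3 26.2]
M top [423 261  18  16 229] [431.2 268.5] [450.   0.] model wh [19.3 20.1]
S scene [395 226  12  11  83] [400.2 230.8] [450.   0.] model wh [13.8 22.2]
S top [253 271  12  10  73] [258.4 275.7] [450.   0.] model wh [13.8 14.6]
B scene [ 285  273   59   50 2050] [314.4 297.6] [619.5   0. ] ((51.60562515258789, 42.90167999267578), 11.888657569885254)
B top [ 305  176   45   44 1767] [327.  197.5] [619.5   0. ] ((42.27985763549805, 41.81007766723633), 3.3664608001708984)
G scene [ 395  287   43   35 1359] [415.9 304. ] [650.   0.] ((34.0, 42.0), 90.0)
G top [ 220  189   37   37 1082] [237.9 206.8] [609.4   0. ] ((33.2777099609375, 33.2282600402832), 81.46923065185547)
R scene [213 271  39  32 724] [231.9 286.2] [639.4   0. ] ((31.38224220275879, 26.786514282226562), 23.198591232299805)
R top [388 181  30  30 642] [402.7 195.5] [609.4   0. ] ((25.697795867919922, 25.17156219482422), 15.255120277404785)
```

View pics/c1.png

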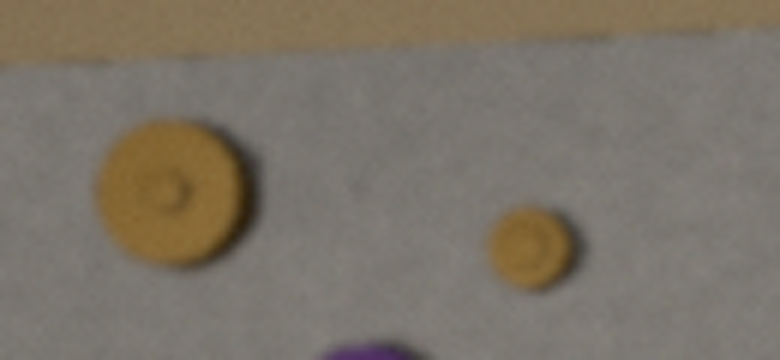

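The top crop shows the large brass weight at about (198,267) and the small one at (259,276), both yellow. The middle brass is at (432,269), also yellow. Pink (183,217) and purple (231,304) are the look-alikes and are not meant; the steel weights are dark grey. My solver's step was too small, so I'll fix that next.

```bash
sed -i 's/,g=(600,0),W/,g=(600,100),W/; s/-c,g).x/-c,g,diff_step=.005).x/' h.py; sed -i 's/(650,0)).x/(650,100),diff_step=.005).x/; /^a=/d;/c1.png/d' m.py; python3 m.py
python3 - <<'E'
from h import *
from plant import calibration
cal=calibration("top")
for d,c in((54,(199,266.8)),(42,(431.2,268.5)),(30,(258.4,275.7))):
    f=lambda v:cen(proj(cal,[q for q in cyl(*v,d) if q[2]==40]))-c
    print('topface',least_squares(f,(500,100),diff_step=.005).x.round(1))
E
```

```text
L scene [450 237  25  29 550] [461.3 250.8] [456.3 253.7] model wh [29.6 31.5]
L top [188 257  23  21 342] [199.  266.8] [458.8 254.2] model wh [27.3 25.5]
M scene [220 207  17  13 154] [228.2 213.1] [ 442.7 -271.8] model wh [21.6 25.4]
M top [423 261  18  16 229] [431.2 268.5] [ 458.3 -262.7] model wh [21.9 20. ]
S scene [395 226  12  11  83] [400.2 230.8] [424.1 120.4] model wh [15.5 22.2]
S top [253 271  12  10  73] [258.4 275.7] [440.3 121.1] model wh [15.2 14.5]
B scene [ 285  273   59   50 2050] [314.4 297.6] [618.1 -31.7] ((51.60562515258789, 42.90167999267578), 11.888657569885254)
B top [ 305  176   45   44 1767] [327.  197.5] [620.  -29.9] ((42.27985763549805, 41.81007766723633), 3.3664608001708984)
G scene [ 395  287   43   35 1359] [415.9 304. ] [596.  170.3] ((34.0, 42.0), 90.0)
G top [ 220  189   37   37 1082] [237.9 206.8] [597.4 172.1] ((33.2777099609375, 33.2282600402832), 81.46923065185547)
R scene [213 271  39  32 724] [231.9 286.2] [ 624.  -204.4] ((31.38224220275879, 26.786514282226562), 23.198591232299805)
R top [388 181  30  30 642] [402.7 195.5] [ 626.  -202.9] ((25.697795867919922, 25.17156219482422), 15.255120277404785)
topface [457.6 250.9]
topface [ 457.1 -259.4]
topface [439.3 119.6]
```

```bash
cat > go.py <<'E'
# usage: go.py x y z yawdeg(of tool y axis) : prints shift [m] and turn [deg] in tool axes
import sys
from h import *
from plant import env
s=env.sense();A=R.from_rotvec(s["orientation"]);M=A.as_matrix()
print('t',round(s['t'],2),'pos',s['tool_pos'].round(1),'x',M[:,0].round(3),'y',M[:,1].round(3),'z',M[:,2].round(3),'w',round(s['grip_width'],1),'F',s['wrist_force'].round(1),'j',s['joint_positions'].round(2))
a=[float(v) for v in sys.argv[1:]]
if a:
    ps=np.array(a[:3]);print('shift m',(M.T@(ps-s['tool_pos'])/1000).round(4))
    t=np.radians(a[3]);y=np.array([np.cos(t),np.sin(t),0]);x=np.array([0,0,-1.]);N=np.c_[x,y,np.cross(x,y)]
    print('turn deg',np.degrees(R.from_matrix(M.T@N).as_rotvec()).round(2))
E
python3 go.py 458 252 170 30
```

```text
t 0.1 pos [142.3 608.4 203.6] x [-0.    -0.001 -1.   ] y [ 0.228  0.974 -0.001] z [ 0.974 -0.228 -0.   ] w 85.1 F [-0.2  0.2  0.5] j [ 1.24  0.49  1.56 -0.    1.09 -0.11]
shift m [ 0.0338 -0.2751  0.3886]
turn deg [4.684e+01 2.000e-02 6.000e-02]
```

>>> move_arm(increments=[[[0.034,-0.275,0.389],[76.8,0,0],0.6],[[0.034,-0.275,0.389],[76.8,0,0],0.6],[[0.034,-0.275,0.389],[76.8,0,0],0.6],[[0.034,-0.275,0.389],[76.8,0,0],0.6],[[0.034,-0.275,0.389],[76.8,0,0],0.6],[[0.034,-0.275,0.389],[76.8,0,0],0.6],[[0.034,-0.275,0.389],[76.8,0,0],0.6],[[0.034,-0.275,0.389],[76.8,0,0],0.6],[[0.034,-0.275,0.389],[76.8,0,0],0.6],[[0.034,-0.275,0.389],[76.8,0,0],0.6],[[0.034,-0.275,0.389],[76.8,0,0],0.6],[[0.034,-0.275,0.389],[76.8,0,0],0.6],[[0.034,-0.275,0.389],[76.8,0,0],0.6]])

```text
t: 1.4
tool_pos: [457.8, 252.8, 170.1]
orientation: [1.208, 1.21, -1.208]
wrist_force: [0.8, 0.7, 0.3]
grip_width: 68.6
```

```bash
python3 go.py 458 252 170 0
cat > wr.py <<'E'
import sys
from h import *
from plant import env,grab_frame,calibration
s=env.sense();im=grab_frame("wrist");cv2.imwrite(f"pics/{sys.argv[1]}.png",im)
cal=calibration("wrist");W=wristW(cal,s)
for nm,x,y,d,z0 in [("L",458,252,54,0),("S",440,120,30,0),("M",457,-260,42,0)]:
    print(nm,proj(cal,[[x,y,z0+40]],W).round())
E
python3 wr.py w1
```

```text
t 1.4 pos [457.8 252.8 170.1] x [-0.  0. -1.] y [ 1.     0.001 -0.   ] z [ 0.001 -1.    -0.   ] w 68.6 F [0.8 0.7 0.3] j [0.38 0.39 1.85 0.   0.91 0.38]
shift m [0.0001 0.0002 0.0008]
turn deg [ 0.08 -0.    0.02]
L [[319. 226.]]
S [[301. 357.]]
M [[318. 597.]]
```

View pics/w1.png

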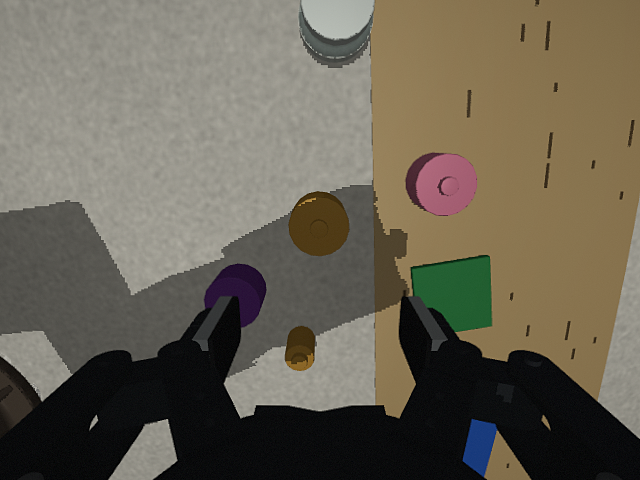

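The wrist view shows the large brass weight at about (319,224), where predicted. The jar, pink and purple weights are clear of the jaws. One blob fit will refine it.

```bash
cat > wf.py <<'E'
import sys
from h import *
from plant import env,calibration
# fit in stored wrist picture: name px py d [z0]
n,px,py,d=sys.argv[1],*map(float,sys.argv[2:5]);z0=float(sys.argv[5]) if len(sys.argv)>5 else 0
im=cv2.imread(f"pics/{n}.png");cal=calibration("wrist");s=env.sense();W=wristW(cal,s)
h=cv2.cvtColor(im,cv2.COLOR_BGR2HSV);print(h[int(py),int(px)])
m=cv2.inRange(h,(8,120,30),(28,255,255))
k,l,st,c=cv2.connectedComponentsWithStats(m);i=l[int(py),int(px)]
ct=max(cv2.findContours((l==i).astype(np.uint8),cv2.RETR_EXTERNAL,cv2.CHAIN_APPROX_NONE)[0],key=len)
x=fit(cal,cen(ct[:,0]),d,z0,s['tool_pos'][:2],W)
p=proj(cal,cyl(*x,d,z0),W);print(st[i],'fit',x.round(1),'model box',p.min(0).round(),np.ptp(p,axis=0).round())
E
python3 wf.py w1 319 215 54; python3 wf.py w1 300 345 30
```

```text
[ 20 190  79]
[ 289  191   60   65 3032] fit [457.3 251.6] model box [288. 190.] [62. 66.]
[ 19 189  73]
[ 285  326   30   45 1099] fit [438.1 118.8] model box [284. 325.] [31. 46.]
```

>>> move_arm(increments=[[[0.04,0,0.001],[0,0,0],0.6],[[0.08,0,0.001],[0,0,0],0.6],[[0.11,0,0.001],[0,0,0],0.6],[[0.135,0,0.001],[0,0,0],0.6],[[0.15,0,0.001],[0,0,0],0.6],[[0.16,0,0.001],[0,0,0],0.6],[[0.166,0,0.001],[0,0,0],0.6],[[0.166,0,0.001],[0,0,0],0.6],[[0.166,0,0.001],[0,0,0],0.3],[[0.166,0,0.001],[0,0,0],0.2],[[0.166,0,0.001],[0,0,0],0.1],[[0.166,0,0.001],[0,0,0],0.0],[[0.166,0,0.001],[0,0,0],0.0],[[0.166,0,0.001],[0,0,0],0.0],[[0.166,0,0.001],[0,0,0],0.0]], newtons=40)

```text
t: 2.95
tool_pos: [458.3, 251.4, 5.2]
orientation: [1.209, 1.209, -1.208]
wrist_force: [-4.0, 1.3, 7.1]
grip_width: 51.5
```

```bash
python3 go.py
```

```text
t 2.95 pos [458.3 251.4   5.2] x [ 0.001  0.    -1.   ] y [1.    0.001 0.001] z [ 0.001 -1.    -0.   ] w 51.5 F [-4.   1.3  7.1] j [0.38 0.64 1.98 0.   0.52 0.37]
```

>>> move_arm(increments=[[[0,0,0],[0,0,0],-0.2],[[-0.004,0,0],[0,0,0],-0.2],[[-0.012,0,0],[0,0,0],-0.2],[[-0.025,0,0],[0,0,0],-0.2],[[-0.045,0,0],[0,0,0],-0.2],[[-0.07,0,0],[0,0,0],-0.2],[[-0.09,0,0],[0,0,0],-0.2],[[-0.1,0,0],[0,0,0],-0.2],[[-0.1,0,0],[0,0,0],-0.2]], newtons=50)

```text
t: 3.85
tool_pos: [459.0, 251.4, 105.6]
orientation: [1.211, 1.208, -1.206]
wrist_force: [0.4, -0.2, -6.4]
grip_width: 50.3
```

```bash
python3 go.py 619 -31 104 0; python3 wr.py w2
```

```text
t 3.85 pos [459.  251.4 105.6] x [ 0.003  0.001 -1.   ] y [1.    0.001 0.003] z [ 0.001 -1.    -0.001] w 50.3 F [ 0.4 -0.2 -6.4] j [0.37 0.48 1.91 0.   0.75 0.37]
shift m [0.0018 0.1599 0.2825]
turn deg [ 0.04 -0.06 -0.15]
L [[317. 245.]]
S [[295. 402.]]
M [[317. 659.]]
```

View pics/w2.png

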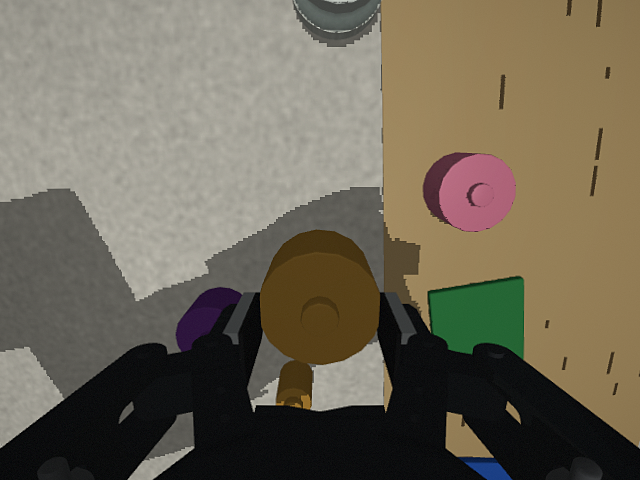

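The large brass weight is held upright between the pads at about (320,298). I'll fit where its axis sits relative to the TCP.

```bash
python3 wf.py w2 320 280 54 100; python3 go.py 619 -31 104 0
```

```text
[ 19 185  87]
[  260   230   120   180 14275] fit [457. 244.] model box [252. 242.] [126. 139.]
t 3.9 pos [458.5 251.2 104.5] x [ 0.001  0.    -1.   ] y [1.    0.001 0.001] z [ 0.001 -1.    -0.   ] w 50.4 F [ 0.2 -0.8 -7.1] j [0.37 0.48 1.91 0.   0.75 0.37]
shift m [0.0006 0.1603 0.2823]
turn deg [ 0.03 -0.03 -0.06]
```

Run:
```python
from h import *
from plant import env,calibration
s=env.sense();cal=calibration("wrist");W=wristW(cal,s)
b=np.array([260,230,380,364.])
def f(v):
    p=proj(cal,cyl(v[0],v[1],54,v[2]),W);return np.r_[p.min(0),p.max(0)]-b
r=least_squares(f,(458,251,100),diff_step=.002);print(r.x,r.fun)
p=proj(cal,[[458.5,251.2,z] for z in(88,92,96,100)]+[[458.5,251.2,z+48] for z in(88,92,96,100)],W);print(p.round(1))
```

```text
[459.03128219 248.2654232   92.75338478] [-0.65705788  0.71762979  0.65750844 -0.63289467]
[[318.8 270.2]
 [318.8 272.7]
 [318.8 275.3]
 [318.8 278. ]
 [318.8 308.4]
 [318.8 312.7]
 [318.8 317.1]
 [318.8 321.9]]
```

>>> move_arm(increments=[[[0,0.02,0.035],[0,0,0],-0.2],[[0,0.04,0.07],[0,0,0],-0.2],[[0,0.06,0.105],[0,0,0],-0.2],[[0,0.08,0.14],[0,0,0],-0.2],[[0,0.1,0.176],[0,0,0],-0.2],[[0,0.12,0.211],[0,0,0],-0.2],[[0,0.14,0.246],[0,0,0],-0.2],[[0,0.152,0.268],[0,0,0],-0.2],[[0.01,0.16,0.281],[0,0,0],-0.2],[[0.03,0.16,0.281],[0,0,0],-0.2],[[0.05,0.16,0.281],[0,0,0],-0.2],[[0.065,0.16,0.281],[0,0,0],-0.2],[[0.075,0.16,0.281],[0,0,0],-0.2],[[0.075,0.16,0.281],[0,0,0],-0.2],[[0.075,0.16,0.281],[0,0,0],-0.2]])

```text
t: 5.4
tool_pos: [618.8, -29.4, 29.3]
orientation: [1.209, 1.21, -1.208]
wrist_force: [0.4, -0.3, -6.0]
grip_width: 50.4
```

```bash
python3 go.py 619 -30 14 0; python3 wr.py w3
python3 - <<'E'
from plant import grab_frame
import cv2,numpy as np
w=cv2.imread('pics/w3.png');s=grab_frame('scene');cv2.imwrite('pics/s3.png',s)
c=cv2.resize(s[240:340,240:390],None,fx=2.66,fy=4.8*2.66/4.8);w=cv2.resize(w,(400,300))
o=np.zeros((600,400,3),np.uint8);o[:300]=w;c=c[:300,:400];o[300:300+c.shape[0],:c.shape[1]]=c
cv2.imwrite('pics/w3c.png',o)
E
```

```text
t 5.4 pos [618.8 -29.4  29.3] x [ 0.  0. -1.] y [1.    0.001 0.   ] z [ 0.001 -1.    -0.   ] w 50.4 F [ 0.4 -0.3 -6. ] j [-0.15  0.69  1.72  0.    0.73 -0.16]
shift m [0.0153 0.0002 0.0006]
turn deg [ 0.05 -0.   -0.01]
L [[  -8. -260.]]
S [[-102.  -42.]]
M [[ 95. 582.]]
```

View pics/w3c.png

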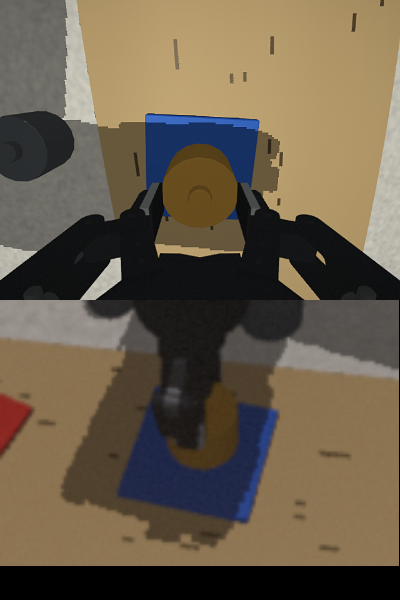

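The weight is over the blue board and looks centred; its far corners are at about (234,182) and (414,193) in the full wrist picture. I'll compare those with the prediction.

Run:
```python
from h import *
from plant import env,calibration
s=env.sense();cal=calibration("wrist");W=wristW(cal,s);im=cv2.imread('pics/w3.png')
h=cv2.cvtColor(im,cv2.COLOR_BGR2HSV);m=cv2.inRange(h,(100,100,25),(128,255,255))
k,l,st,c=cv2.connectedComponentsWithStats(m);print(st[1:][st[1:,4]>300])
ys,xs=np.where(m>0)
for r in range(180,350,10):
    q=np.where(m[r])[0]
    if len(q):print(r,q.min(),q.max(),end=' | ')
print()
for th in(-.06,0,.06):print(th,proj(cal,sq(619,-30.8,th,100),W).round().tolist())
```

```text
[[  233   182   182   122 13206]]
190 233 399 | 200 233 413 | 210 233 412 | 220 233 410 | 230 233 409 | 240 233 408 | 250 234 407 | 260 234 406 | 270 234 404 | 280 234 403 | 290 234 402 | 300 234 400 | 330 262 377 | 340 261 378 | 
-0.06 [[233.0, 341.0], [394.0, 349.0], [416.0, 188.0], [231.0, 177.0]]
0 [[238.0, 345.0], [399.0, 345.0], [411.0, 182.0], [226.0, 182.0]]
0.06 [[243.0, 349.0], [404.0, 341.0], [406.0, 177.0], [221.0, 188.0]]
```

Run:
```python
from h import *
from plant import env,calibration
s=env.sense();cal=calibration("wrist");W=wristW(cal,s);im=cv2.imread('pics/w3.png')
h=cv2.cvtColor(im,cv2.COLOR_BGR2HSV)
for c in(245,320,395):print(c,[(r,int(h[r,c,0]),int(h[r,c,2])) for r in range(176,214,2)])
for c in(270,370):print(c,[(r,int(h[r,c,0]),int(h[r,c,2])) for r in range(336,362,2)])
q=sq(619,-30.8,-.06,100);q[:,2]=1;print(proj(cal,q,W).round().tolist())
cv2.imwrite('pics/w3d.png',cv2.resize(im[160:380,200:440],None,fx=2.5,fy=2.5))
```

```text
245 [(176, 19, 188), (178, 20, 189), (180, 19, 207), (182, 111, 70), (184, 110, 166), (186, 109, 198), (188, 109, 196), (190, 110, 195), (192, 110, 196), (194, 110, 198), (196, 109, 91), (198, 109, 100), (200, 110, 100), (202, 109, 98), (204, 110, 99), (206, 109, 97), (208, 110, 98), (210, 110, 99), (212, 109, 98)]
320 [(176, 19, 192), (178, 19, 191), (180, 19, 192), (182, 19, 192), (184, 19, 204), (186, 112, 75), (188, 109, 165), (190, 110, 193), (192, 109, 190), (194, 109, 194), (196, 110, 82), (198, 110, 98), (200, 110, 99), (202, 110, 99), (204, 110, 98), (206, 110, 100), (208, 110, 99), (210, 110, 100), (212, 109, 98)]
395 [(176, 20, 188), (178, 19, 188), (180, 19, 188), (182, 19, 189), (184, 19, 188), (186, 19, 190), (188, 19, 200), (190, 114, 80), (192, 110, 165), (194, 109, 187), (196, 110, 186), (198, 110, 186), (200, 109, 185), (202, 109, 187), (204, 110, 197), (206, 109, 87), (208, 110, 99), (210, 110, 98), (212, 109, 98)]
270 [(336, 19, 104), (338, 19, 103), (340, 19, 106), (342, 16, 84), (344, 109, 103), (346, 122, 78), (348, 19, 110), (350, 19, 106), (352, 19, 104), (354, 19, 104), (356, 20, 102), (358, 20, 102), (360, 20, 102)]
370 [(336, 19, 103), (338, 20, 107), (340, 177, 74), (342, 110, 101), (344, 109, 96), (346, 109, 95), (348, 110, 97), (350, 109, 91), (352, 20, 109), (354, 20, 103), (356, 20, 103), (358, 19, 104), (360, 20, 103)]
[[236.0, 334.0], [391.0, 342.0], [412.0, 186.0], [235.0, 175.0]]
```

View pics/w3d.png

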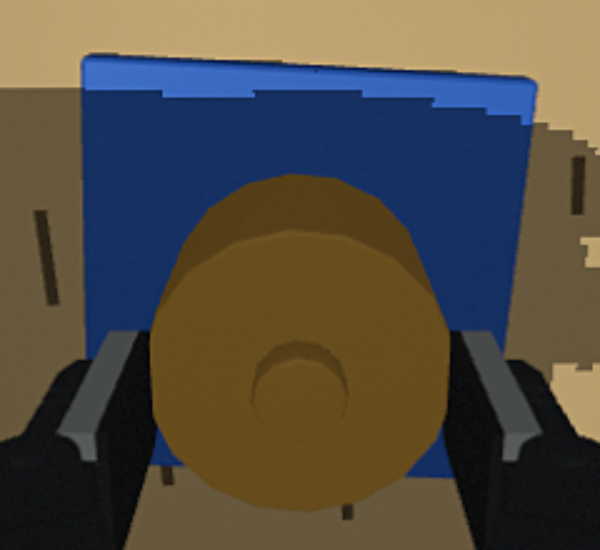

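The light strip is only a shadow edge. By the board edges (far row about 187, near about 348, columns 233–413), the weight is centred to 1–2 mm, so I'll lower it gently.

>>> move_arm(increments=[[[0.004,0,0.001],[0,0,0],-0.2],[[0.008,0,0.001],[0,0,0],-0.2],[[0.011,0,0.001],[0,0,0],-0.2],[[0.012,0,0.001],[0,0,0],-0.2],[[0.013,0,0.001],[0,0,0],-0.2],[[0.013,0,0.001],[0,0,0],-0.2],[[0.013,0,0.001],[0,0,0],-0.2]])

```text
t: 6.2
tool_pos: [618.7, -30.7, 16.1]
orientation: [1.209, 1.209, -1.209]
wrist_force: [0.5, -0.6, -6.4]
grip_width: 50.3
```

>>> move_arm(increments=[[[0.0005,0,0],[0,0,0],-0.2],[[0.001,0,0],[0,0,0],-0.2],[[0.0015,0,0],[0,0,0],-0.2],[[0.002,0,0],[0,0,0],-0.2],[[0.002,0,0],[0,0,0],-0.2]])

```text
t: 6.7
tool_pos: [618.7, -30.7, 14.5]
orientation: [1.209, 1.209, -1.208]
wrist_force: [-1.9, -0.4, 1.0]
grip_width: 50.9
```

>>> move_arm(increments=[[[0,0,0],[0,0,0],0.2],[[0,0,0],[0,0,0],0.3],[[0,0,0],[0,0,0],0.4],[[0,0,0],[0,0,0],0.55],[[0,0,0],[0,0,0],0.55],[[0,0,0],[0,0,0],0.55],[[-0.01,0,0],[0,0,0],0.55],[[-0.03,0,0],[0,0,0],0.55],[[-0.06,0,0],[0,0,0],0.55],[[-0.1,0,0],[0,0,0],0.55],[[-0.13,0,0],[0,0,0],0.55],[[-0.15,0,0],[0,0,0],0.55],[[-0.15,0,0],[0,0,0],0.55],[[-0.15,0,0],[0,0,0],0.55]])

```text
t: 8.1
tool_pos: [618.5, -30.6, 164.5]
orientation: [1.209, 1.209, -1.208]
wrist_force: [-0.4, 0.1, -0.5]
grip_width: 65.8
```

```bash
python3 go.py 457 -260 170 0; python3 wr.py w4; python3 wf.py w4 320 230 54 9
```

```text
t 8.1 pos [618.5 -30.6 164.5] x [ 0.001 -0.    -1.   ] y [1.    0.001 0.001] z [ 0.001 -1.     0.   ] w 65.8 F [-0.4  0.1 -0.5] j [-0.16  0.52  1.62  0.    1.   -0.16]
shift m [-0.0056 -0.1617  0.2293]
turn deg [ 0.04  0.   -0.04]
L [[  91. -162.]]
S [[87. 37.]]
M [[168. 437.]]
[ 19 179  91]
[ 288  192   64   68 3323] fit [618.5 -30.4] model box [287. 191.] [65. 69.]
```

View pics/w4.png

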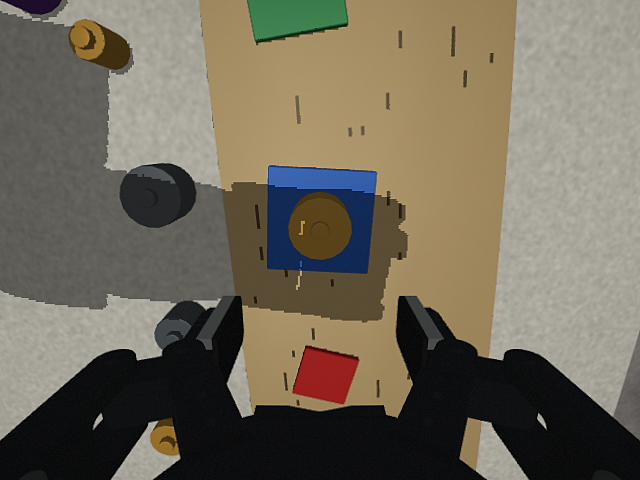

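The large weight stands upright in the middle of the blue board, at about (320,225). On to the middle brass weight.

>>> move_arm(increments=[[[-0.005,-0.162,0.229],[0,0,0],0.55],[[-0.005,-0.162,0.229],[0,0,0],0.55],[[-0.005,-0.162,0.229],[0,0,0],0.55],[[-0.005,-0.162,0.229],[0,0,0],0.55],[[-0.005,-0.162,0.229],[0,0,0],0.55],[[-0.005,-0.162,0.229],[0,0,0],0.55],[[-0.005,-0.162,0.229],[0,0,0],0.5],[[-0.005,-0.162,0.229],[0,0,0],0.5],[[-0.005,-0.162,0.229],[0,0,0],0.5],[[-0.005,-0.162,0.229],[0,0,0],0.5]])

```text
t: 9.15
tool_pos: [457.3, -258.8, 168.7]
orientation: [1.208, 1.211, -1.208]
wrist_force: [-0.3, 0.2, 0.3]
grip_width: 64.1
```

```bash
python3 wr.py w5; python3 wf.py w5 318 220 42; python3 go.py 457 -260 5 0
```

```text
L [[ 321. -366.]]
S [[ 295. -311.]]
M [[319. 227.]]
[ 20 189  85]
[ 296  203   47   53 1917] fit [ 457.2 -265.5] model box [295. 202.] [48. 54.]
t 9.2 pos [ 457.3 -258.9  168.8] x [-0.  0. -1.] y [ 1.     0.002 -0.   ] z [ 0.002 -1.    -0.   ] w 64.3 F [ 0.3 -0.5  0.3] j [-0.64  0.39  1.84  0.    0.91 -0.64]
shift m [ 0.1638 -0.0002  0.0012]
turn deg [ 0.12 -0.02  0.02]
```

View pics/w5.png

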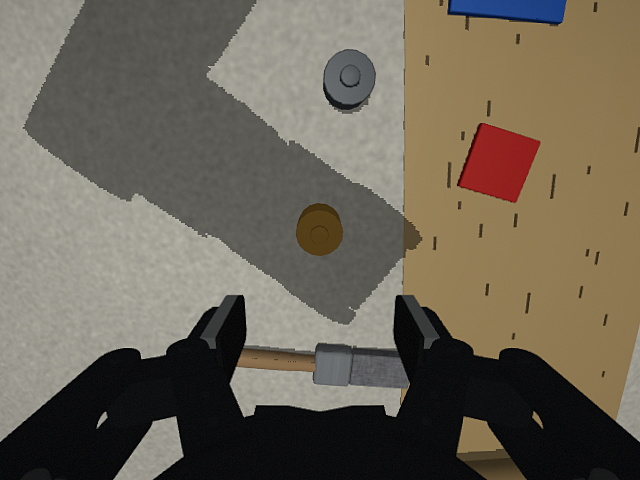

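The middle brass weight is at about (319,230), with the brush and steel weights well clear of it.

>>> move_arm(increments=[[[0.04,0,0.006],[0,0,0],0.5],[[0.08,0,0.006],[0,0,0],0.5],[[0.11,0,0.006],[0,0,0],0.5],[[0.135,0,0.006],[0,0,0],0.5],[[0.15,0,0.006],[0,0,0],0.5],[[0.158,0,0.006],[0,0,0],0.5],[[0.163,0,0.006],[0,0,0],0.5],[[0.163,0,0.006],[0,0,0],0.4],[[0.163,0,0.006],[0,0,0],0.2],[[0.163,0,0.006],[0,0,0],0.1],[[0.163,0,0.006],[0,0,0],0.0],[[0.163,0,0.006],[0,0,0],-0.1],[[0.163,0,0.006],[0,0,0],-0.3],[[0.163,0,0.006],[0,0,0],-0.4],[[0.163,0,0.006],[0,0,0],-0.4]], newtons=40)

```text
t: 10.7
tool_pos: [456.9, -266.0, 7.0]
orientation: [1.209, 1.208, -1.208]
wrist_force: [-1.3, 0.7, 10.4]
grip_width: 39.4
```

>>> move_arm(increments=[[[0,0,0],[0,0,0],-0.4],[[-0.004,0,0],[0,0,0],-0.4],[[-0.012,0,0],[0,0,0],-0.4],[[-0.025,0,0],[0,0,0],-0.4],[[-0.05,0,0],[0,0,0],-0.4],[[-0.08,0,0],[0,0,0],-0.4],[[-0.11,0,0],[0,0,0],-0.4],[[-0.12,0,0],[0,0,0],-0.4],[[-0.12,0,0],[0,0,0],-0.4]])

```text
t: 11.6
tool_pos: [457.1, -266.0, 127.5]
orientation: [1.209, 1.207, -1.208]
wrist_force: [0.1, 0.3, -5.0]
grip_width: 39.2
```

```bash
python3 go.py 597 171 126 0
```

```text
t 11.6 pos [ 457.1 -266.   127.5] x [ 0.002 -0.002 -1.   ] y [1.    0.001 0.002] z [ 0.001 -1.     0.002] w 39.2 F [ 0.1  0.3 -5. ] j [-0.65  0.45  1.88  0.    0.81 -0.65]
shift m [ 0.0011  0.1401 -0.4369]
turn deg [ 0.04  0.1  -0.13]
```

>>> move_arm(increments=[[[0,0.0152,-0.047],[0,0,0],-0.4],[[0,0.03,-0.094],[0,0,0],-0.4],[[0,0.045,-0.14],[0,0,0],-0.4],[[0,0.06,-0.187],[0,0,0],-0.4],[[0,0.075,-0.234],[0,0,0],-0.4],[[0,0.09,-0.281],[0,0,0],-0.4],[[0,0.105,-0.328],[0,0,0],-0.4],[[0,0.12,-0.375],[0,0,0],-0.4],[[0,0.132,-0.412],[0,0,0],-0.4],[[0,0.14,-0.437],[0,0,0],-0.4],[[0.02,0.14,-0.437],[0,0,0],-0.4],[[0.05,0.14,-0.437],[0,0,0],-0.4],[[0.075,0.14,-0.437],[0,0,0],-0.4],[[0.092,0.14,-0.437],[0,0,0],-0.4],[[0.092,0.14,-0.437],[0,0,0],-0.4],[[0.092,0.14,-0.437],[0,0,0],-0.4]])

```text
t: 13.2
tool_pos: [596.1, 171.2, 33.2]
orientation: [1.208, 1.211, -1.21]
wrist_force: [1.0, 0.3, -4.0]
grip_width: 38.9
```

```bash
python3 go.py 597 171 16 0;python3 wr.py w6
python3 - <<'E'
from h import *
from plant import env,calibration
s=env.sense();cal=calibration("wrist");W=wristW(cal,s);im=cv2.imread('pics/w6.png')
print('pred board',proj(cal,sq(597,171,np.radians(8.5),80),W).round().tolist())
t=s['tool_pos'];p=proj(cal,cyl(t[0],t[1],42,t[2]-7),W);print('pred weight',p.min(0),p.max(0))
cv2.imwrite('pics/w6c.png',cv2.resize(im[140:400,190:450],None,fx=2.3,fy=2.3))
E
```

```text
t 13.2 pos [596.1 171.2  33.2] x [-0.002 -0.    -1.   ] y [ 1.     0.001 -0.002] z [ 0.001 -1.     0.   ] w 38.9 F [ 1.   0.3 -4. ] j [0.17 0.69 1.72 0.   0.74 0.17]
shift m [0.0172 0.0009 0.0002]
turn deg [0.03 0.01 0.1 ]
L [[ 16. 120.]]
S [[ 41. 369.]]
M [[172. 705.]]
pred board [[266.0, 334.0], [393.0, 317.0], [380.0, 188.0], [239.0, 209.0]]
pred weight [269.82743963 238.55887772] [367.63098904 352.54806861]
```

View pics/w6c.png

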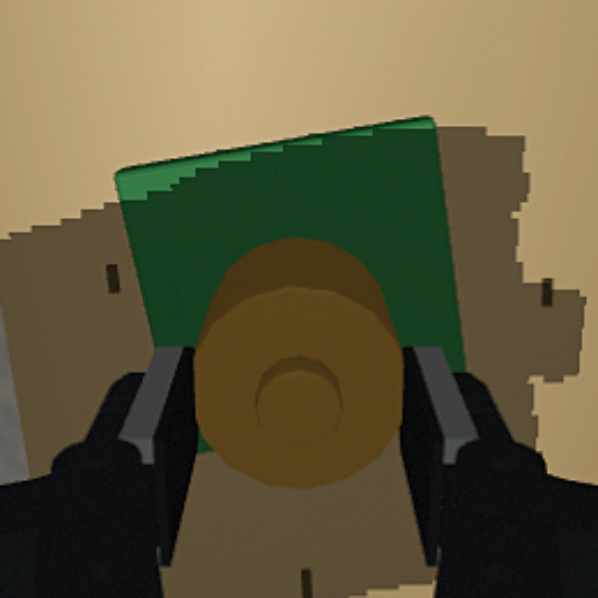

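Run:
```python
from h import *
from plant import env,calibration
s=env.sense();cal=calibration("wrist");W=wristW(cal,s)
b=np.array([274.8,243.5,365.2,352])
def f(v):
    p=proj(cal,cyl(v[0],v[1],42,v[2]),W);return np.r_[p.min(0),p.max(0)]-b
r=least_squares(f,(596,171,26),diff_step=.002);print('weight',r.x,r.fun)
# board: far corners + near-edge point (279,337)
def g(v):
    q=sq(*v[:3],80);q[:,2]=v[3];p=proj(cal,q,W)
    a,c=p[0],p[1];e=a[1]+(279-a[0])/(c[0]-a[0])*(c[1]-a[1])-337
    return np.r_[p[3]-[240.4,214.8],p[2]-[378.7,190.4],e]
r=least_squares(g,(597,171,.15,9),x_scale=(1,1,.01,1));print('board',r.x,r.fun)
```

```text
weight [597.16256178 165.67327354  17.68384674] [-0.47813611  0.48666575  0.4782588  -0.42234304]
board [5.98059632e+02 1.68430196e+02 1.78535591e-01 7.38059349e+00] [-0.42785158  0.61071812  0.51305095 -0.03467009 -0.64416078]
```

Fits show the weight within about 2–3 mm of the green board's centre (the depth fit is biased a few mm), so I'll lower it.

>>> move_arm(increments=[[[0.004,0.001,0],[0,0,0],-0.4],[[0.007,0.001,0],[0,0,0],-0.4],[[0.009,0.001,0],[0,0,0],-0.4],[[0.01,0.001,0],[0,0,0],-0.4],[[0.011,0.001,0],[0,0,0],-0.4],[[0.012,0.001,0],[0,0,0],-0.4],[[0.013,0.001,0],[0,0,0],-0.4],[[0.014,0.001,0],[0,0,0],-0.4],[[0.014,0.001,0],[0,0,0],-0.4]])

```text
t: 14.15
tool_pos: [597.5, 171.3, 20.0]
orientation: [1.209, 1.21, -1.209]
wrist_force: [1.1, -0.6, -5.2]
grip_width: 39.4
```

>>> move_arm(increments=[[[0.001,0,0],[0,0,0],-0.4],[[0.0015,0,0],[0,0,0],-0.4],[[0.002,0,0],[0,0,0],-0.4],[[0.0025,0,0],[0,0,0],-0.4],[[0.003,0,0],[0,0,0],-0.4],[[0.003,0,0],[0,0,0],-0.4]])

```text
t: 14.75
tool_pos: [597.6, 171.2, 17.1]
orientation: [1.209, 1.209, -1.209]
wrist_force: [0.3, -0.3, -3.9]
grip_width: 38.8
```

>>> move_arm(increments=[[[0.0005,0,0],[0,0,0],-0.4],[[0.001,0,0],[0,0,0],-0.4],[[0.0015,0,0],[0,0,0],-0.4],[[0.002,0,0],[0,0,0],-0.4],[[0.002,0,0],[0,0,0],-0.4]])

```text
t: 15.25
tool_pos: [597.7, 170.7, 16.5]
orientation: [1.209, 1.209, -1.208]
wrist_force: [-5.6, -7.4, 12.8]
grip_width: 39.2
```

>>> move_arm(increments=[[[-0.0005,0,0],[0,0,0],-0.4],[[-0.001,0,0],[0,0,0],-0.4],[[-0.001,0,0],[0,0,0],-0.05],[[-0.001,0,0],[0,0,0],0.05],[[-0.001,0,0],[0,0,0],0.15],[[-0.001,0,0],[0,0,0],0.3],[[-0.001,0,0],[0,0,0],0.3],[[-0.001,0,0],[0,0,0],0.3],[[-0.01,0,0],[0,0,0],0.3],[[-0.03,0,0],[0,0,0],0.3],[[-0.06,0,0],[0,0,0],0.3],[[-0.1,0,0],[0,0,0],0.3],[[-0.14,0,0],[0,0,0],0.3],[[-0.15,0,0],[0,0,0],0.3],[[-0.15,0,0],[0,0,0],0.3]])

```text
t: 16.75
tool_pos: [598.1, 171.4, 167.2]
orientation: [1.211, 1.207, -1.206]
wrist_force: [-0.8, 0.1, -0.4]
grip_width: 55.5
```

```bash
python3 wr.py w7; python3 wf.py w7 320 230 42 9; python3 go.py 438 119 170 0
```

```text
L [[147. 130.]]
S [[146. 281.]]
M [[207. 560.]]
[ 20 180  85]
[ 294  201   49   54 2052] fit [596.8 169.2] model box [293. 199.] [50. 56.]
t 16.8 pos [597.4 171.3 165.4] x [ 0.001  0.    -1.   ] y [1.    0.001 0.001] z [ 0.001 -1.    -0.   ] w 55.3 F [ 0.4 -0.5  0.1] j [0.17 0.52 1.61 0.   1.   0.17]
shift m [-0.0047 -0.1594  0.0522]
turn deg [ 0.03 -0.01 -0.05]
```

View pics/w7.png

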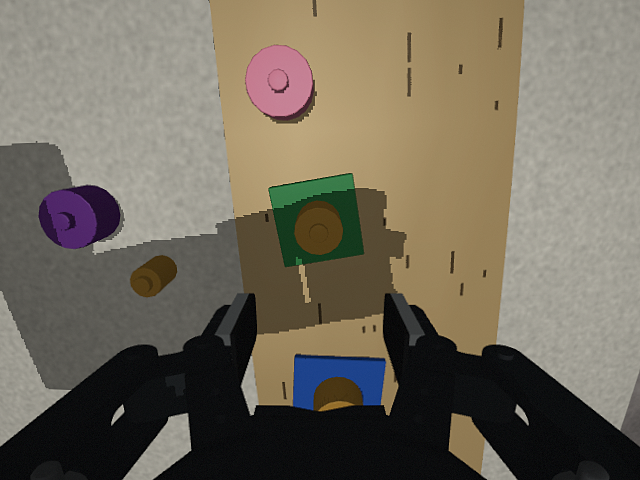

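The middle weight stands upright in the middle of the green board, at about (319,228). Next is the small brass weight, seen at about (153,276).

>>> move_arm(increments=[[[-0.005,-0.159,0.052],[0,0,0],0.3],[[-0.005,-0.159,0.052],[0,0,0],0.3],[[-0.005,-0.159,0.052],[0,0,0],0.3],[[-0.005,-0.159,0.052],[0,0,0],0.3],[[-0.005,-0.159,0.052],[0,0,0],0.3],[[-0.005,-0.159,0.052],[0,0,0],0.3],[[-0.005,-0.159,0.052],[0,0,0],0.3]])

```text
t: 17.5
tool_pos: [439.5, 119.4, 169.5]
orientation: [1.209, 1.21, -1.209]
wrist_force: [0.3, 0.5, -0.4]
grip_width: 55.4
```

```bash
python3 wr.py w8; python3 go.py 438 119 6 0; python3 wf.py w8 319 222 30
```

```text
L [[343.  60.]]
S [[320. 225.]]
M [[334. 531.]]
t 17.55 pos [439.4 119.4 169.5] x [-0.001  0.    -1.   ] y [ 1.     0.001 -0.001] z [ 0.001 -1.    -0.   ] w 55.4 F [ 1.2 -0.5 -0.3] j [0.12 0.3  2.   0.   0.84 0.12]
shift m [ 0.1635 -0.0013  0.0004]
turn deg [ 0.04 -0.    0.04]
[ 19 185  88]
[ 302  203   33   40 1037] fit [438.2 118.6] model box [301. 202.] [34. 41.]
```

View pics/w8.png

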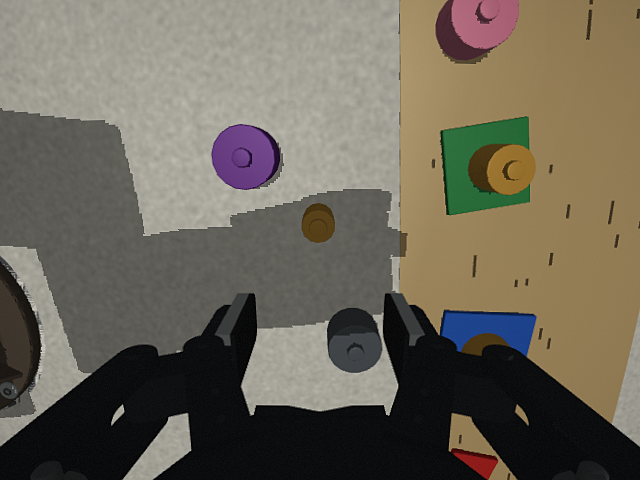

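The small brass weight is at about (318,222); the purple weight (246,157) and the grey one (354,340) are clear of the fingers.

>>> move_arm(increments=[[[0.04,-0.001,0.001],[0,0,0],0.3],[[0.08,-0.001,0.001],[0,0,0],0.3],[[0.11,-0.001,0.001],[0,0,0],0.3],[[0.135,-0.001,0.001],[0,0,0],0.3],[[0.15,-0.001,0.001],[0,0,0],0.3],[[0.157,-0.001,0.001],[0,0,0],0.3],[[0.161,-0.001,0.001],[0,0,0],0.3],[[0.161,-0.001,0.001],[0,0,0],0.1],[[0.161,-0.001,0.001],[0,0,0],-0.1],[[0.161,-0.001,0.001],[0,0,0],-0.2],[[0.161,-0.001,0.001],[0,0,0],-0.3],[[0.161,-0.001,0.001],[0,0,0],-0.4],[[0.161,-0.001,0.001],[0,0,0],-0.5],[[0.161,-0.001,0.001],[0,0,0],-0.6],[[0.161,-0.001,0.001],[0,0,0],-0.6]], newtons=30)

```text
t: 19.05
tool_pos: [438.0, 118.3, 9.8]
orientation: [1.21, 1.209, -1.207]
wrist_force: [-0.1, 0.7, 8.1]
grip_width: 27.1
```

>>> move_arm(increments=[[[0,0,0],[0,0,0],-0.6],[[-0.004,0,0],[0,0,0],-0.6],[[-0.012,0,0],[0,0,0],-0.6],[[-0.025,0,0],[0,0,0],-0.6],[[-0.05,0,0],[0,0,0],-0.6],[[-0.08,0,0],[0,0,0],-0.6],[[-0.11,0,0],[0,0,0],-0.6],[[-0.12,0,0],[0,0,0],-0.6],[[-0.12,0,0],[0,0,0],-0.6]])

```text
t: 19.95
tool_pos: [437.9, 118.3, 130.2]
orientation: [1.21, 1.208, -1.207]
wrist_force: [0.2, -0.0, -4.0]
grip_width: 26.8
```

```bash
python3 go.py 625 -204 128 0
```

```text
t 19.95 pos [437.9 118.3 130.2] x [ 0.003  0.    -1.   ] y [1.    0.001 0.003] z [ 0.001 -1.    -0.   ] w 26.8 F [ 0.2 -0.  -4. ] j [0.12 0.36 2.05 0.   0.73 0.12]
shift m [0.0025 0.1869 0.3224]
turn deg [ 0.04 -0.02 -0.16]
```

>>> move_arm(increments=[[[0,0.0233,0.04],[0,0,0],-0.6],[[0,0.0466,0.08],[0,0,0],-0.6],[[0,0.07,0.12],[0,0,0],-0.6],[[0,0.0933,0.161],[0,0,0],-0.6],[[0,0.1166,0.201],[0,0,0],-0.6],[[0,0.14,0.241],[0,0,0],-0.6],[[0,0.163,0.281],[0,0,0],-0.6],[[0,0.178,0.307],[0,0,0],-0.6],[[0,0.187,0.322],[0,0,0],-0.6],[[0.02,0.187,0.322],[0,0,0],-0.6],[[0.05,0.187,0.322],[0,0,0],-0.6],[[0.075,0.187,0.322],[0,0,0],-0.6],[[0.09,0.187,0.322],[0,0,0],-0.6],[[0.094,0.187,0.322],[0,0,0],-0.6],[[0.094,0.187,0.322],[0,0,0],-0.6],[[0.094,0.187,0.322],[0,0,0],-0.6]])

```text
t: 21.55
tool_pos: [625.2, -203.8, 35.8]
orientation: [1.209, 1.208, -1.208]
wrist_force: [-0.4, 0.1, -1.4]
grip_width: 27.0
```

```bash
python3 go.py 625 -204 19 0;python3 wr.py w9
python3 - <<'E'
from h import *
from plant import env,calibration
s=env.sense();cal=calibration("wrist");W=wristW(cal,s);im=cv2.imread('pics/w9.png')
print('pred board',proj(cal,sq(625,-203.6,np.radians(-16),60),W).round().tolist())
t=s['tool_pos'];p=proj(cal,cyl(t[0],t[1],30,t[2]-9.8),W);print('pred weight',p.min(0),p.max(0))
cv2.imwrite('pics/w9c.png',cv2.resize(im[140:400,190:450],None,fx=2.3,fy=2.3))
E
```

```text
t 21.55 pos [ 625.2 -203.8   35.8] x [ 0.001 -0.    -1.   ] y [1.    0.001 0.001] z [ 0.001 -1.     0.   ] w 27.0 F [-0.4  0.1 -1.4] j [-0.42  0.73  1.62  0.    0.8  -0.42]
shift m [ 0.0168 -0.0002  0.0002]
turn deg [ 0.04  0.02 -0.06]
L [[3286. 7652.]]
S [[103. -95.]]
M [[ 26. 374.]]
pred board [[258.0, 295.0], [351.0, 320.0], [383.0, 230.0], [282.0, 201.0]]
pred weight [284.52558977 248.05393914] [353.1944599  337.44124984]
```

View pics/w9c.png

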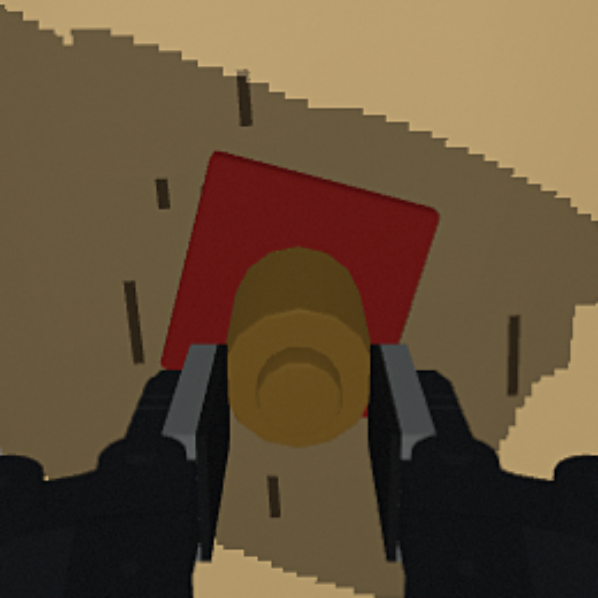

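Run:
```python
from h import *
from plant import env,calibration
s=env.sense();cal=calibration("wrist");W=wristW(cal,s)
b=np.array([289,247.4,351.3,334])
def f(v):
    p=proj(cal,cyl(v[0],v[1],30,v[2]),W);return np.r_[p.min(0),p.max(0)]-b
r=least_squares(f,(625,-204,26),diff_step=.002);print('weight',r.x,r.fun)
def g(v):
    q=sq(*v[:3],60);q[:,2]=v[3];p=proj(cal,q,W)
    return np.r_[p[3]-[282.6,206],p[2]-[380.4,232.6],p[0]-[261,299.6]]
r=least_squares(g,(625,-204,-.25,9),x_scale=(1,1,.01,1));print('board',r.x,r.fun)
```

```text
weight [ 625.90736694 -206.77689062   17.49462507] [-1.22255346  1.13167372  1.22319266 -0.96319838]
board [ 6.25531706e+02 -2.07099505e+02 -2.56100256e-01  4.57203187e+00] [-0.38804592  0.92609628  0.6635853  -0.23893377 -0.27873745 -0.74900553]
```

Fits put the small weight and the red board centre within about 1 mm of each other, so I'll lower it.

>>> move_arm(increments=[[[0.004,0,0.001],[0,0,0],-0.6],[[0.008,0,0.001],[0,0,0],-0.6],[[0.011,0,0.001],[0,0,0],-0.6],[[0.013,0,0.001],[0,0,0],-0.6],[[0.014,0,0.001],[0,0,0],-0.6],[[0.0145,0,0.001],[0,0,0],-0.6],[[0.015,0,0.001],[0,0,0],-0.6],[[0.0155,0,0.001],[0,0,0],-0.6],[[0.0155,0,0.001],[0,0,0],-0.6]])

```text
t: 22.5
tool_pos: [624.8, -204.7, 19.6]
orientation: [1.209, 1.209, -1.209]
wrist_force: [0.4, -0.0, -4.1]
grip_width: 27.1
```

>>> move_arm(increments=[[[0.0004,0,0],[0,0,0],-0.6],[[0.0008,0,0],[0,0,0],-0.6],[[0.0012,0,0],[0,0,0],-0.6],[[0.0012,0,0],[0,0,0],-0.6]])

```text
t: 22.9
tool_pos: [624.9, -204.5, 19.1]
orientation: [1.209, 1.209, -1.208]
wrist_force: [-2.1, 2.3, 5.1]
grip_width: 27.4
```

Contact. Releasing.

>>> move_arm(increments=[[[-0.0005,0,0],[0,0,0],-0.6],[[-0.0005,0,0],[0,0,0],-0.4],[[-0.0005,0,0],[0,0,0],-0.3],[[-0.0005,0,0],[0,0,0],-0.2],[[-0.0005,0,0],[0,0,0],-0.05],[[-0.0005,0,0],[0,0,0],0.1],[[-0.0005,0,0],[0,0,0],0.1],[[-0.0005,0,0],[0,0,0],0.1],[[-0.01,0,0],[0,0,0],0.1],[[-0.03,0,0],[0,0,0],0.1],[[-0.06,0,0],[0,0,0],0.1],[[-0.1,0,0],[0,0,0],0.1],[[-0.14,0,0],[0,0,0],0.1],[[-0.15,0,0],[0,0,0],0.1],[[-0.15,0,0],[0,0,0],0.1]])

```text
t: 24.4
tool_pos: [625.3, -204.9, 170.8]
orientation: [1.209, 1.206, -1.207]
wrist_force: [0.4, -0.3, 0.2]
grip_width: 47.2
```

```bash
python3 wr.py w10; python3 wf.py w10 319 228 30 9; python3 go.py
```

```text
L [[ 101. -348.]]
S [[  60. -215.]]
M [[138. 283.]]
[ 19 181  90]
[ 301  202   35   41 1123] fit [ 623.8 -202.7] model box [300. 201.] [35. 42.]
t 24.45 pos [ 624.6 -204.6  168.8] x [ 0.001 -0.    -1.   ] y [1.    0.001 0.001] z [ 0.001 -1.     0.   ] w 46.9 F [-0.6 -0.  -1. ] j [-0.42  0.57  1.51  0.    1.06 -0.42]
```

View pics/w10.png

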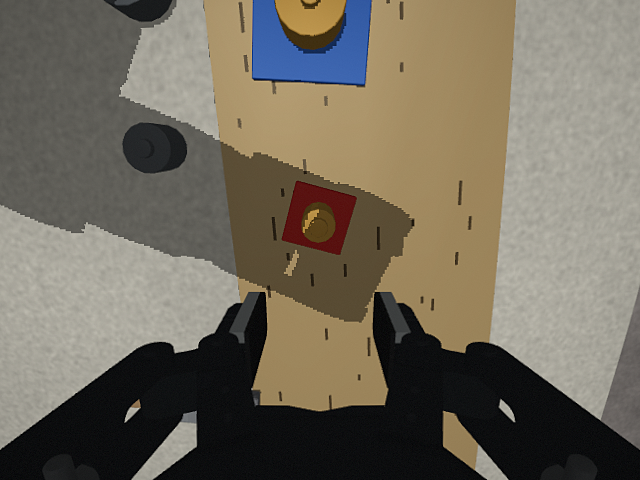

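All three look right: the small weight stands on the red board at about (318,222). A final check compares weight and board centres in the three wrist views, plus one overview.

Run:
```python
from h import *
from plant import env,calibration,grab_frame
s=env.sense();cal=calibration("wrist")
for n,pos,L,c,w in [("blue",(618.5,-30.6,164.5),100,[(267,166),(377,172),(368,273),(267,268)],(618.5,-30.4)),
 ("green",(597.4,171.3,165.4),80,[(269,187),(353,174),(364,254),(286,267)],(596.8,169.2)),
 ("red",(624.6,-204.6,168.8),60,[(295,181),(357,196),(340,254),(282,239)],(623.8,-202.7))]:
    s['tool_pos']=np.array(pos);W=wristW(cal,s);c=np.float64(c)
    f=lambda v:(proj(cal,sq(*v[:3],L),W)[[3,2,1,0]]-c).ravel()
    r=least_squares(f,(*pos[:2],0),x_scale=(1,1,.01));print(n,r.x.round(2),abs(r.fun).max().round(1),'weight-board',(np.array(w)-r.x[:2]).round(1))
t=grab_frame('top');cv2.imwrite('pics/t10.png',cv2.resize(t[90:340,60:560],None,fx=1.6,fy=1.6))
```

```text
blue [ 6.1929e+02 -3.3090e+01 -5.0000e-02] 1.1 weight-board [-0.8  2.7]
green [5.9653e+02 1.6860e+02 1.7000e-01] 1.3 weight-board [0.3 0.6]
red [ 6.2420e+02 -2.0451e+02 -2.5000e-01] 1.2 weight-board [-0.4  1.8]
```

View pics/t10.png

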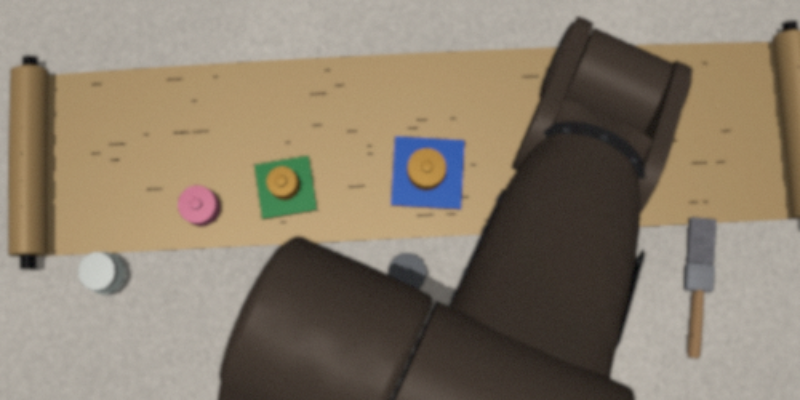

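The overview shows the brass weights on green at (281,181) and on blue at (427,168), with the jar and brush unmoved. The arm hides red, but the wrist view showed it. Offsets are within 3 mm, so I'm handing the job in.

```bash
python3 -c "
from plant import finish_job
print(finish_job())"
```

```text
the job is handed in; nothing more can be done
None
```

I set the large brass weight on the blue board, then the middle one on green, then the small one on red. Each was lowered until the wrist felt contact and let go before I went on. The job was handed in at about 24.5 s of the 88 s allowed.

- **Placement:** the last wrist-camera fits put the weights about 2.8 mm (blue), 0.7 mm (green) and 1.8 mm (red) from the board centres. All three stand upright.
- **Forces:** the highest wrist force I read was about 16 N, when the middle weight met the green board. That was a firmer touch than the other two, so I backed off 1 mm before letting go.
- **Left alone:** the jar and brush are where they were in the final overview. The wrist pictures showed the steel weights and the pink and purple look-alikes clear of the gripper.
- **Disagreements:** while a weight was held, the wrist camera read it up to about 8 mm lower than the arm's position implied. I therefore lowered by force rather than by picture. The top and scene cameras disagreed on the middle and small weights by 9–16 mm, so I used close wrist fits instead.
- **Not checked:** in the final overview the arm hid the red board, the middle steel weight and the purple one. The red board was checked only from the wrist camera, which also last showed those two weights standing undisturbed.

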